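# Tip the grinding balls into the wash cassette and unlatch it

### The arm

A 6-joint arm with a two-finger parallel gripper is mounted at the origin on a cart in front of the work surface, level with it; the furniture and walls round the work are solid. World frame = base frame: x ahead of the robot, y to its left, z up, the work surface at z = 0. Lengths are in mm, angles in rad, forces in N, time in s.
With the tool pointing down it reaches from about 350 to 775 mm from the base axis. Payload 7.3 kg.
Tool frame: the origin (TCP) lies midway between the tips of the shut fingers; the grasp point (between the pads) lies 19 mm behind it; z points along the fingers, y is the line along which they close (so a half turn about z gives the same grasp; the last joint's range is limited). The gripper opens to 92 mm and grips with 3 to 60 N. Pads are 19 mm wide; open, the fingers measure 130 mm over their backs; the gripper's body (75 mm by 190 mm) begins 47 mm behind the grasp point.
Start: joints at [0.996, 0.342, 1.524, -0, 1.275, -0.146], TCP at [218.273, 477.495, 226.741] pointing down, gripper open.
Joint ranges: [-2.53, 2.53], [-0.77, 2.02], [0.04, 2.7], [-1, 4.14], [0.28, 2.66], [-3.11, 3.11]. Speed limits (rad/s): [2.57, 2.57, 3.14, 3.14, 3.14, 3.14].

### API

Orientations are given as [roll, pitch, yaw] about the fixed x, y, z axes, in that order (R = Rz(yaw) Ry(pitch) Rx(roll)).
In Python, from plant import bot gives the robot as it stands. The module is installed in compiled form; this text tells all that it offers.
- The arm moves only by the shell command python3 -m crank 'ROWS' [OPENING]. ROWS is JSON, a list of rows, each a list of 6 numbers: the shift along the tool's x, y, z in m, then the turn, a rotation vector about the tool's x, y, z in rad. In form: [[dx, dy, dz, wx, wy, wz], ...]. A call has 1 to 5 rows; each row shifts and turns the commanded pose from where the row before left it, along the tool's axes as they then stand; what a row does not reach is not made up. A row lasts 1/8 s, in which the tool goes at most 62.5 mm and 10.7 degrees, less where a joint would pass 70% of its speed; a pose out of reach is approached as far as the arm can. A call is refused whole if a number of a shift passes 0.0625 or a number of a turn 0.188, either way. A call with a gripper value outside its range is refused whole. OPENING is the opening in per cent of the stroke, from 0 (shut) to 100 (fully open), set as the call begins (- or left out, the last holds). The fingers move at their own pace and stop on an object; the grip force is fixed at half the most. Time passes only in rows, so rows that do not move let the fingers close. It gives the time, the measured TCP pose, the force, the opening and the grip force at its end, in the units of the state.
- bot.get_obs(): the state, without advancing time (a new reading comes with each control period).
- bot.capture(name): name is "scene" or "top" or "wrist"; returns a dict with "color" (480x640x3 uint8, blue, green, red), "fov_y" (degrees; the focal length in pixels is half the picture's height over the tangent of half this angle, whatever the lens; pixels are square), "cx", "cy" (the principal point, pixels), "extrinsics" (4x4, takes a point from world to camera coordinates); the wrist camera has in their place "tool_from_camera" (4x4, takes a point from camera to tool coordinates, whose origin is the TCP and whose axes are the flange's). Camera axes: x right, y up, looking along -z (the intrinsics and any distortion apply to the point x, -y, -z); pixel columns grow to the right and rows downward; lengths in mm; the calibration is good to about 2 mm. A picture is of the moment at which its call begins: read the wrist's pose just before it. There is no depth.
- bot.close_job(): hands the job in; it is judged then, once.
The state is a dict: "time": time; "joint_positions": joint angles; "dq": joint speeds; "tau": joint torques, N m; "tool_pos": TCP position; "tcp_rot": TCP orientation; "contact_force": force on the tool from outside, world axes, zero at the start; "moment": the same for the moment, N m; "grip_width": finger opening in mm; "finger_force": force on a finger pad.
Only numpy, scipy, OpenCV 4.12 (cv2) and the standard library are available. Lean on these libraries where they do the work, as an engineer would, in place of code of your own. Each camera call takes 0.05 s, during which the arm holds its last target. There are 200 camera calls.

### The job

Tip the three steel grinding balls out of the white cup into the blue cassette, which is latched in its dock, and stand the empty cup upright on the worktop again, letting go of it. Then pinch the cassette's two orange side catches together, lift it, level and with the balls in it, about 10 cm straight up out of the dock, and finish while holding it there by the pinched catches. Leave the bottles and the white canister where they stand.

Things in the scene. Friction and masses are not known exactly. Their poses are not given: they have to be found in the camera images.
- cup: loose white cup, 0.1 kg, 38 mm high, 59 mm across the rim, wall 3 mm, floor 4 mm; inside it flares 15 degrees (radius 16 to 26 mm), so balls roll out when tipped past about 75 degrees. Two upright grey grip plates, outer faces at y = +-32 mm, 30 wide (x), 2 to 38 mm above the foot: grip here, closing along y (roughly toward the robot). Origin: centre of underside, z up; same after a half turn
- ball_0_center (a point): centre of a loose steel ball, 14 mm diameter, 11 g; starts on the floor of the cup
- ball_1_center (a point): centre of a second ball, the same
- ball_2_center (a point): centre of a third ball, the same
- cassette: loose blue open-topped tray, 0.18 kg with catches, outside 100 (x) x 48 (y) x 56 mm (z), walls and floor 3 mm. Origin: centre of its underside; x along its length (lies roughly left-right, so the catches face the robot and away from it), z up. Seated in the dock its origin is 8 mm above the worktop and it is locked: it cannot be lifted until both catches are pressed in
- catch_left_pad (a point): centre of the outer face of the orange press pad on the cassette's +y side, 41 mm above its underside and 32 mm from its mid-plane at rest; the pad is 30 mm wide (x) and 26 mm high and stands on the outside of the wall, above the dock. Moves with the catch
- catch_right_pad (a point): the same on the -y side; the two pads are 64 mm apart at rest and 52 mm when both are fully pressed
- catch_left (a joint): travel of the +y catch in m: 0 sprung out (latched), 0.006 fully pressed in toward the cassette's mid-plane; springs back (5 N at rest, 8 N pressed). The hook clears the dock from about 0.003 on; keep both over 0.004
- catch_right (a joint): the same for the -y catch
- dock: grey base plate fixed to the worktop, 128 (x) x 100 (y) x 8 mm, with low guides and two steel keeper lips under which the catches hook; nothing on it is higher than 25 mm. Origin: centre of its underside; same yaw as the seated cassette, which comes straight up out of it (free of the guides after 20 mm)
- bottle_amber: bystander: loose brown bottle with a black cap, 46 mm wide, 97 mm high; origin at its foot
- stain_bottle: bystander: loose white bottle with a blue cap, 42 mm wide, 87 mm high; origin at its foot
- white_can: bystander: loose white canister, 36 mm wide, 57 mm high; origin at its foot
- cup_rim (a point): centre of the cup's mouth, 38 mm above its underside on its axis
Not all that is in view belongs to the job. Of the things that look like the cassette, the larger one is meant.

How it is judged (in metres and radians):
On the way, in this order (a step that is already met when the one before it is completed fails the run):
1. the cup is lifted and tipped (angle between cup's own z axis and vertical above 1 rad and height (world z) of cup_rim above 0.05 m).
2. all three balls are in the cassette (x of ball_0_center in the frame of cassette between -0.048 and 0.048 m and y of ball_0_center in the frame of cassette between -0.022 and 0.022 m and z of ball_0_center in the frame of cassette between 0 and 0.045 m and x of ball_1_center in the frame of cassette between -0.048 and 0.048 m and y of ball_1_center in the frame of cassette between -0.022 and 0.022 m and z of ball_1_center in the frame of cassette between 0 and 0.045 m and x of ball_2_center in the frame of cassette between -0.048 and 0.048 m and y of ball_2_center in the frame of cassette between -0.022 and 0.022 m and z of ball_2_center in the frame of cassette between 0 and 0.045 m), for 0.1 s.
3. the cup stands upright on the worktop again, let go (angle between cup's own z axis and vertical below 0.1 rad and height (world z) of cup between -0.006 and 0.006 m and contact force between the fingers and cup below 0.1 N and linear speed of cup below 0.03 m/s), for 0.2 s.
4. both catches are pinched in by the fingers while the cassette still sits in its dock (value of joint each of catch_left, catch_right above 0.004 m and contact force between the fingers and cassette above 2 N and height (world z) of cassette below 0.014 m and horizontal distance between cassette and dock below 0.006 m), for 0.1 s.
At the end, for the whole second after the job is handed in: The fingers hold the cassette with both catches in by over 4 mm, its underside over 70 mm above the worktop, within 60 mm of the dock's centre, tilted under 0.25 rad, at rest, clear of the dock, all three balls in it; the cup stands upright (0.1 rad) on the worktop (all of step 2 and angle between cup's own z axis and vertical below 0.1 rad and height (world z) of cup between -0.006 and 0.006 m and value of joint each of catch_left, catch_right above 0.004 m and contact force between the fingers and cassette above 2 N and height (world z) of cassette above 0.07 m and angle between cassette's own z axis and vertical below 0.25 rad and horizontal distance between cassette and dock below 0.06 m and linear speed of cassette below 0.03 m/s and contact force between cassette and dock below 0.1 N); the arm keeps its last pose, push and grip.
It fails at once if a bottle or the white canister is moved by more than 30 mm (distance of any of bottle_amber, stain_bottle, white_can from where it was at the start of the episode above 0.03 m).
It also fails if it takes over 58 s, if anything falls off the work surface, if the arm or the gripper's body presses on something with over 40 N, if the wrist force passes 120 N, or if a joint passes its speed limit or range.

## Working session

There is one attempt and no reset: what is moved stays moved. The work goes in short steps, Python scripts to look and compute and a shell command to move; the robot and the scene stay as the last step left them, time stands still between calls to the robot, and variables do not carry over. Pictures are saved under pics/ and viewed, at most 10 in all, crops included, and the job is handed in when it is done.

```bash
mkdir -p pics; cat > h.py <<'E'
import numpy as np, cv2, json
from plant import bot
from scipy.spatial.transform import Rotation as R
def cap(n,f=None):
    o=bot.get_obs(); c=bot.capture(n)
    if f: cv2.imwrite('pics/'+f,c['color'])
    if n=='wrist':
        T=np.eye(4);T[:3,:3]=R.from_euler('xyz',o['tcp_rot']).as_matrix();T[:3,3]=o['tool_pos']
        c['W']=T@np.array(c['tool_from_camera'])
    else: c['W']=np.linalg.inv(np.array(c['extrinsics']))
    return c
def ray(c,u,v):
    f=240/np.tan(np.radians(c['fov_y'])/2)
    d=c['W'][:3,:3]@np.array([(u-c['cx'])/f,-(v-c['cy'])/f,-1])
    return c['W'][:3,3],d
def onz(c,u,v,z):
    p,d=ray(c,u,v); return p+d*(z-p[2])/d[2]
def proj(c,P):
    f=240/np.tan(np.radians(c['fov_y'])/2)
    q=np.linalg.inv(c['W'])@np.append(P,1); return c['cx']+f*q[0]/-q[2], c['cy']-f*q[1]/-q[2]
E
python3 - <<'E'
from h import *
np.set_printoptions(precision=3,suppress=True)
for n in('scene','top'):
    c=cap(n,n+'0.png'); print(n,{k:v for k,v in c.items() if k not in('color','W','extrinsics')},c['W'])
print(bot.get_obs())
E
```

```text
scene {'fov_y': 51.091792660653255, 'cx': 319.120451841871, 'cy': 242.41061596690705} [[   0.577    0.497   -0.648  -83.12 ]
 [  -0.817    0.343   -0.464 -560.145]
 [  -0.008    0.797    0.604  685.891]
 [   0.       0.       0.       1.   ]]
top {'fov_y': 49.553856196536465, 'cx': 328.5267059094916, 'cy': 239.73658495393425} [[   0.011    0.997   -0.077  517.125]
 [  -1.       0.012    0.013  -67.943]
 [   0.014    0.076    0.997 1011.419]
 [   0.       0.       0.       1.   ]]
{'time': 0.1, 'joint_positions': array([ 0.996,  0.343,  1.525, -0.   ,  1.275, -0.146]), 'dq': array([-0.   , -0.002, -0.002,  0.002, -0.002,  0.001]), 'tau': array([  0.002, -43.2  , -24.469,   0.072,   0.053,  -0.   ]), 'tool_pos': array([218.075, 477.173, 226.102]), 'tcp_rot': array([-3.14 , -0.   ,  2.713]), 'contact_force': array([ 0.181, -0.236, -0.282]), 'moment': array([-0.01 , -0.047,  0.045]), 'finger_force': 0.0, 'grip_width': 91.71209519050859}
```

View pics/top0.png

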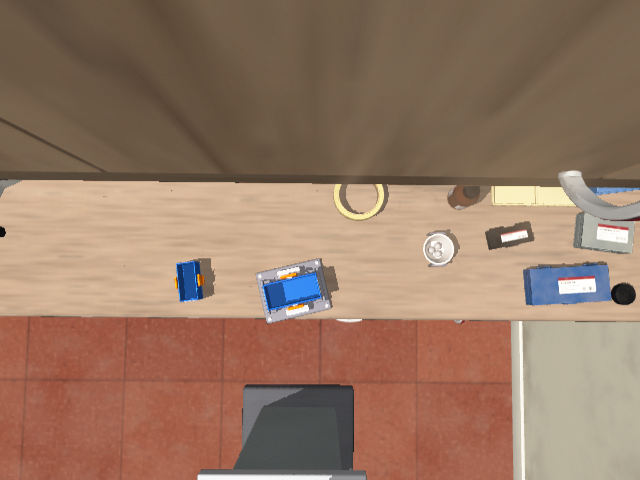

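View pics/scene0.png

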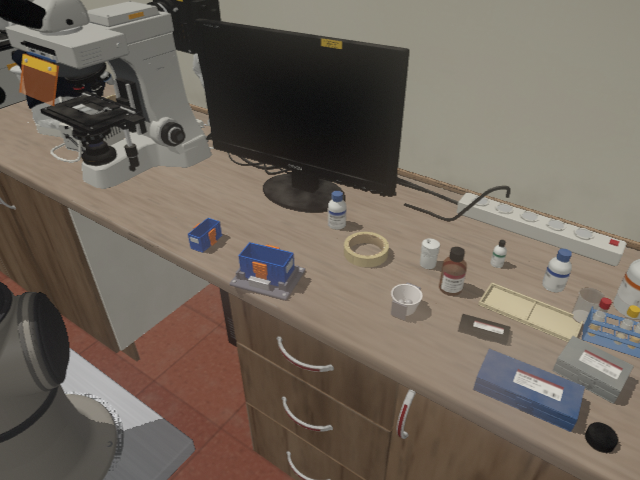

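The top view shows the docked large cassette at about (293,290) with its orange catches above and below. The cup with its balls is at (438,249), the small decoy at (190,281) and the amber bottle at (463,195). In the scene view the cassette is at (266,265), the cup at (405,300), the canister at (430,253) and the stain bottle at (337,211) or (558,270).

```bash
python3 - <<'E'
from h import *
np.set_printoptions(precision=1,suppress=True)
c=cap('top'); im=c['color']; hsv=cv2.cvtColor(im,cv2.COLOR_BGR2HSV)
x=(hsv[...,0]>100)&(hsv[...,0]<125)&(hsv[...,1]>150)
m=np.zeros(x.shape,np.uint8); m[255:330,250:335]=x[255:330,250:335]
pts=np.argwhere(m)[:,::-1]
P=np.array([onz(c,u,v,64)[:2] for u,v in pts]).astype(np.float32)
print('cassette rim rect',cv2.minAreaRect(P))
o=np.zeros(x.shape,np.uint8); o[255:330,250:335]=((hsv[...,0]>8)&(hsv[...,0]<25)&(hsv[...,1]>180)&(hsv[...,2]>130))[255:330,250:335]
n,l,s,ce=cv2.connectedComponentsWithStats(o)
for i in range(1,n):
    if s[i,4]>15: print('orange',s[i],ce[i],onz(c,*ce[i],62))
# cup rim
cr=im[225:275,410:465]; cv2.imwrite('pics/cup.png',cv2.resize(cr,None,fx=10,fy=10,interpolation=cv2.INTER_CUBIC))
print('cup',onz(c,438,248,38)); 
for nm,u,v,z in(('amber cap',470,192,97),('decoy',190,281,40),('shelf edge z=0',400,182,0),('front',400,319,0),('tape',359,198,10)): print(nm,onz(c,u,v,z))
s=cap('scene')
for nm,u,v in(('can foot',429,268),('amber foot',452,292),('stain1 foot',337,228),('stain2 foot',556,290),('cup foot',403,315),('monitor base near',300,205),('mon screen bl',205,140),('mon br',390,190)): print(nm,onz(s,u,v,0))
cv2.imwrite('pics/a.png',np.vstack([cv2.resize(im[225:275,405:465],(600,500)[::1],interpolation=cv2.INTER_CUBIC)]))
E
```

```text
cassette rim rect ((495.8014221191406, -14.317787170410156), (50.32688522338867, 99.10810852050781), 14.306004524230957)
orange [280 273  17   6  42] [288.1 275.4] [524.2  -7.7  62. ]
orange [288 304  16   6  42] [295.4 306.7] [467.7 -21.8  62. ]
cup [ 578.8 -286.9   38. ]
amber cap [ 675.8 -331.3   97. ]
decoy [511.9 175.5  40. ]
shelf edge z=0 [ 710.7 -220.9    0. ]
front [ 442.9 -221.1    0. ]
tape [ 676.2 -139.5   10. ]
can foot [ 712.5 -275.8    0. ]
amber foot [ 670.5 -345.7    0. ]
stain1 foot [723.2 -35.1   0. ]
stain2 foot [ 794.2 -513.7    0. ]
cup foot [ 557.7 -295.4    0. ]
monitor base near [753.3  96.4   0. ]
mon screen bl [882.4 563.4   0. ]
mon br [944.8 -54.4   0. ]
```

View pics/a.png

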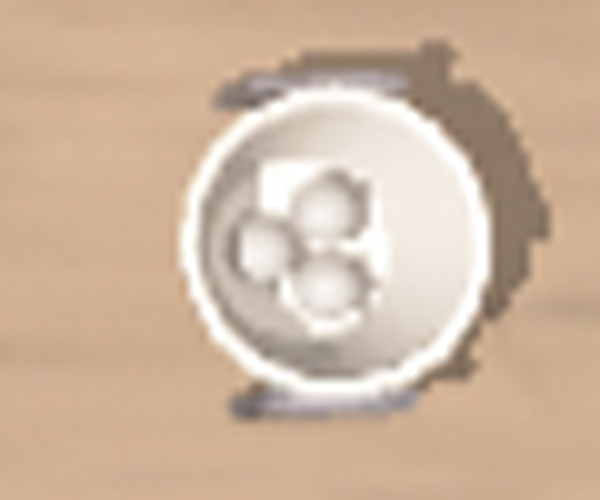

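```bash
cat >> h.py <<'E'
def Rt(o=None):
    o=o or bot.get_obs(); return R.from_euler('xyz',o['tcp_rot'])
def st():
    o=bot.get_obs(); M=Rt(o).as_matrix()
    print('t',round(o['time'],2),'pos',o['tool_pos'].round(1),'ty',M[:,1].round(3),'tz',M[:,2].round(3),'q',o['joint_positions'].round(2),'w',round(o['grip_width'],1),'F',o['contact_force'].round(1),'ff',round(float(o['finger_force']),1))
def target(ty,tz):
    tz=np.array(tz,float)/np.linalg.norm(tz); ty=np.array(ty,float); ty-=tz*(ty@tz); ty/=np.linalg.norm(ty)
    return R.from_matrix(np.c_[np.cross(ty,tz),ty,tz])
def plan(pos,ty=None,tz=None):
    "turn first, then shift in the turned frame; tool units (m, rad)"
    o=bot.get_obs(); A=Rt(o); B=target(ty,tz) if ty is not None else A
    w=(A.inv()*B).as_rotvec(); d=B.inv().apply(np.array(pos)-o['tool_pos'])/1000
    print('turn',w.round(4),'rows>=',np.ceil(abs(w).max()/.186),' shift(after turn)',d.round(4))
E
C='python3 -m crank'
$C '[[0,0,0,0,0,0.1788],[0,0,0,0,0,0.1788],[0,0,0,0,0,0.1788],[0,0,0,0,0,0.1788],[0,0,0,0,0,0.1788]]' 100
$C '[[0,0,0,0,0,0.1788],[-0.056,0.0206,0.002,0,0,0],[-0.056,0.0206,0.002,0,0,0],[-0.056,0.0206,0.002,0,0,0],[-0.056,0.0206,0.002,0,0,0]]'
$C '[[-0.056,0.0206,0.002,0,0,0],[-0.056,0.0206,0.002,0,0,0],[-0.056,0.0206,0.002,0,0,0],[-0.056,0.0206,0.002,0,0,0],[-0.056,0.0206,0.002,0,0,0]]'
$C '[[-0.056,0.0206,0.002,0,0,0],[-0.056,0.0206,0.002,0,0,0],[-0.056,0.0206,0.002,0,0,0],[-0.056,0.0206,0.002,0,0,0],[-0.056,0.0206,0.002,0,0,0]]'
python3 -c "
from h import *
st(); cap('wrist','w1.png'); c=cap('wrist'); print(np.round(c['tool_from_camera'],2),c['fov_y'])"
```

```text
time: 0.82
tool_pos: [218.2, 477.4, 226.5]
tcp_rot: [-3.141, 0.0, 1.813]
contact_force: [-0.1, -0.0, -0.2]
grip_width: 91.6
finger_force: 0.0
time: 1.45
tool_pos: [316.4, 258.1, 218.7]
tcp_rot: [3.141, -0.0, 1.641]
contact_force: [1.1, 0.1, 1.0]
grip_width: 91.7
finger_force: 0.0
time: 2.08
tool_pos: [438.6, -14.5, 208.8]
tcp_rot: [3.141, -0.0, 1.64]
contact_force: [0.4, 0.1, 0.1]
grip_width: 92.1
finger_force: 0.0
time: 2.7
tool_pos: [560.7, -286.5, 198.4]
tcp_rot: [-3.142, -0.0, 1.64]
contact_force: [1.7, 0.3, 0.1]
grip_width: 91.7
finger_force: 0.0
t 2.7 pos [ 560.7 -286.5  198.4] ty [ 0.998  0.069 -0.   ] tz [-0.  0. -1.] q [-0.59  0.56  1.26  0.    1.33 -0.66] w 91.7 F [1.7 0.3 0.1] ff 0.0
[[  -0.      0.96    0.28   76.54]
 [   1.      0.      0.      0.2 ]
 [   0.      0.28   -0.96 -158.61]
 [   0.      0.      0.      1.  ]] 62.767196355859255
```

View pics/w1.png

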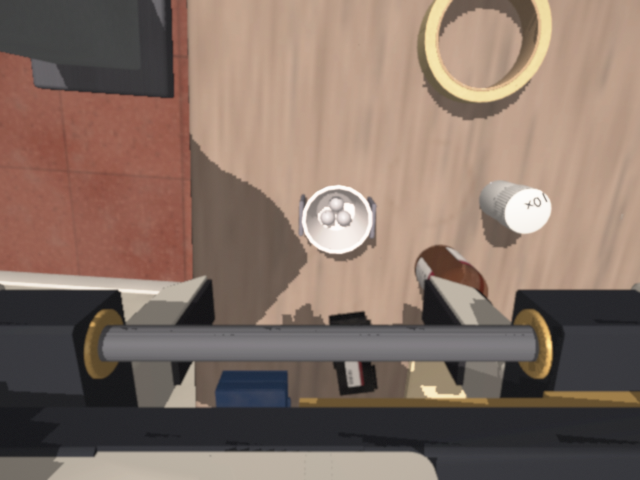

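The wrist view shows the cup rim centred at (338,219), with its plates at u≈302 and u≈373. The canister is at (520,207), the amber bottle at (455,275) and the tape at (487,40).

```bash
python3 - <<'E'
from h import *
np.set_printoptions(precision=1,suppress=True)
c=cap('wrist'); im=c['color']; hsv=cv2.cvtColor(im,cv2.COLOR_BGR2HSV).astype(int)
w=((hsv[...,1]<40)&(hsv[...,2]>150)).astype(np.uint8); m=np.zeros_like(w); m[175:262,285:395]=w[175:262,285:395]
n,l,s,ce=cv2.connectedComponentsWithStats(m); i=1+np.argmax(s[1:,4])
cn=np.argwhere(l==i)[:,::-1].astype(np.float32); (u,v),r=cv2.minEnclosingCircle(cn); print('rim',u,v,r,onz(c,u,v,38),'r mm',r*np.linalg.norm(onz(c,u+1,v,38)-onz(c,u,v,38)))
g=np.zeros_like(w); g[185:255,290:390]=((hsv[...,0]>105)&(hsv[...,0]<150)&(hsv[...,1]>12)&(hsv[...,2]<190))[185:255,290:390]
for a,b in((290,325),(352,390)):
    p=np.argwhere(g[:,a:b])[:,::-1]+[a,0]; 
    P=np.array([onz(c,x,y,30)[:2] for x,y in p]).astype(np.float32); print(len(p),p.mean(0),P.mean(0),cv2.minAreaRect(P))
print('can top',onz(c,527,208,57),'amber cap?',onz(c,455,275,60))
E
```

```text
rim 337.31817626953125 213.5 40.96999740600586 [ 576.5 -285.7   38. ] r mm 33.83721484454031<stdin>:10: RuntimeWarning: Mean of empty slice.
  ret = um.true_divide(
  ret = ret.dtype.type(ret / rcount)
Traceback (most recent call last):
cv2.error: OpenCV(4.12.0) /io/opencv/modules/imgproc/src/convhull.cpp:143: error: (-215:Assertion failed) total >= 0 && (depth == CV_32F || depth == CV_32S) in function 'convexHull'
```

```bash
python3 - <<'E'
from h import *
c=cap('wrist'); cv2.imwrite('pics/w1c.png',cv2.resize(c['color'][175:265,290:390],None,fx=6,fy=6,interpolation=cv2.INTER_CUBIC))
E
```

```text
(no output)
```

View pics/w1c.png

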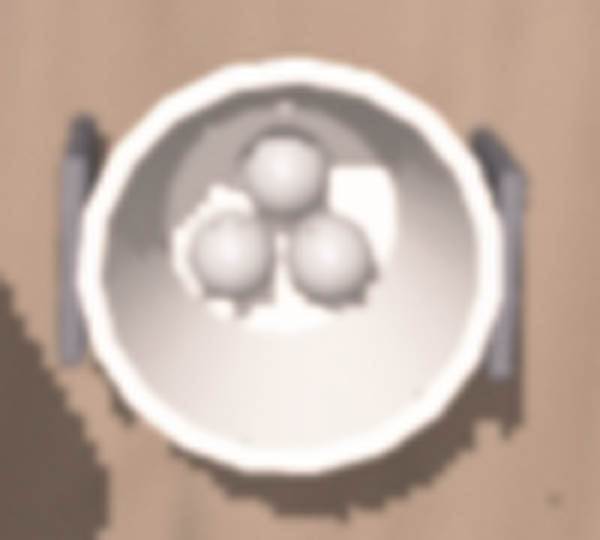

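The crop shows the rim centred at full-frame (338.4,219.3), with the plate line tilted 2.4° clockwise. That puts the cup's closing axis at about (1, 0.027).

```bash
python3 -c "
from h import *
c=cap('wrist'); print('rim',onz(c,338.4,219.25,38)); print('amber',onz(c,455,275,60),'can',onz(c,527,208,57))"
python3 -m crank '[[0,0,0,0,-0.175,0],[0,0,0,0,-0.175,0],[0,0,0,0,-0.175,0],[0,0,0,0,0,0]]'
python3 -c "
from h import *
st(); s,co=.5,.866
g=onz(cap('top'),438.5,249,38);print(g)
tz=np.array([0,-s,-co]); plan(np.array([577.5,-288,26])-tz*80,[1,.027,0],tz)"
```

```text
rim [ 576.58888371 -285.66695095   38.        ]
amber [ 672.56958463 -320.16746063   60.        ] can [ 720.35839528 -262.40370549   57.        ]
time: 3.45
tool_pos: [559.7, -280.6, 198.2]
tcp_rot: [-3.139, 0.523, 1.647]
contact_force: [-0.1, 0.2, -0.0]
grip_width: 91.7
finger_force: 0.0
t 3.45 pos [ 559.7 -280.6  198.2] ty [ 0.997  0.075 -0.002] tz [ 0.035 -0.499 -0.866] q [-0.36  0.47  1.53 -0.58  0.99 -0.15] w 91.7 F [-0.1  0.2 -0. ] ff 0.0
[ 576.96653437 -287.79260228   38.        ]
turn [ 0.0357 -0.001   0.0404] rows>= 1.0  shift(after turn) [0.0809 0.0192 0.0726]
```

```bash

python3 -m crank '[[0,0,0,0.0357,-0.001,0.0404],[0.041,0.0092,0.036,0,0,0],[0.041,0.0092,0.036,0,0,0],[0,0,0,0,0,0]]'
python3 -c "
from h import *
st(); tz=np.array([0,-.5,-.866]); plan(np.array([576.8,-286.7,26])+tz*19,[1,.027,0],tz)"
```

```text
time: 4.0
tool_pos: [575.1, -248.9, 91.6]
tcp_rot: [-3.121, 0.522, 1.597]
contact_force: [-0.1, 0.9, 1.3]
grip_width: 91.5
finger_force: 0.0
t 4.0 pos [ 575.1 -248.9   91.6] ty [ 1.     0.016 -0.018] tz [-0.008 -0.499 -0.867] q [-0.29  0.64  1.57 -0.66  0.9   0.1 ] w 91.5 F [-0.1  0.9  1.3] ff 0.0
turn [-0.0075 -0.0017 -0.0006] rows>= 1.0  shift(after turn) [0.     0.0017 0.0947]
```

```bash

python3 -m crank '[[0,0.002,0.03,-0.018,0,0.006],[0,0,0.03,0,0,0],[0,0,0.02,0,0,0],[0,0,0.0145,0,0,0],[0,0,0,0,0,0]]'
python3 -c "
from h import *
st(); cap('wrist','w2.png')"
```

```text
time: 4.62
tool_pos: [579.8, -297.8, 13.3]
tcp_rot: [3.133, 0.526, 1.585]
contact_force: [1.1, 0.5, 0.0]
grip_width: 91.7
finger_force: 0.0
t 4.62 pos [ 579.8 -297.8   13.3] ty [1.    0.019 0.008] tz [ 0.016 -0.502 -0.865] q [-0.37  0.76  1.59 -0.77  0.73  0.19] w 91.7 F [1.1 0.5 0. ] ff 0.0
```

View pics/w2.png

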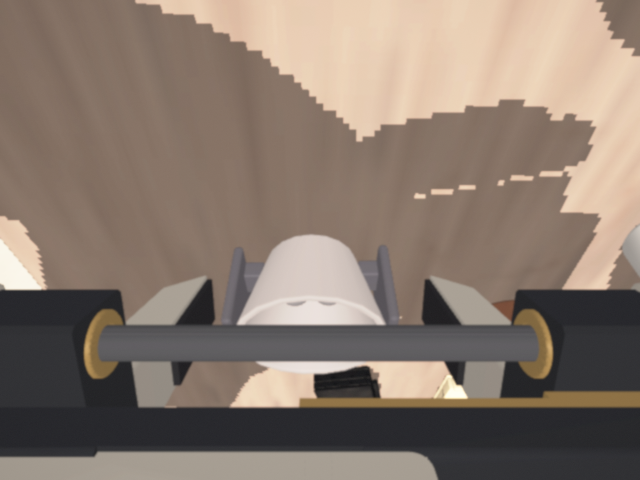

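The cup stands between the fingers in the view, its plates at u≈235 and u≈388. It sits slightly left of centre, which matches the 3 mm offset in x.

```bash

python3 -m crank '[[0.001,-0.003,0.003,0,0,0],[0,0,0,0,0,0]]' 60
python3 -m crank '[[0,0,0,0,0,0],[0,0,0,0,0,0],[0,0,0,0,0,0],[0,0,0,0,0,0]]' 0
python3 -c "
from h import *
st()"
```

```text
time: 4.92
tool_pos: [577.0, -297.4, 10.5]
tcp_rot: [3.132, 0.526, 1.587]
contact_force: [0.1, 0.3, -0.2]
grip_width: 76.4
finger_force: 0.0
time: 5.42
tool_pos: [577.3, -297.6, 10.5]
tcp_rot: [3.132, 0.526, 1.586]
contact_force: [-1.4, 2.8, 3.5]
grip_width: 63.7
finger_force: 29.9
t 5.42 pos [ 577.3 -297.6   10.5] ty [1.    0.02  0.008] tz [ 0.018 -0.502 -0.865] q [-0.37  0.76  1.6  -0.78  0.72  0.2 ] w 63.7 F [-1.4  2.8  3.5] ff 29.9
```

```bash

python3 -m crank '[[-0.015,0,-0.026,0,0,0],[-0.025,0,-0.043,0,0,0],[-0.025,0,-0.043,0,0,0],[-0.025,0,-0.043,0,0,0],[-0.015,0,-0.026,0,0,0]]'
python3 -m crank '[[0,0,0,0,0.14,0],[0,0,0,0,0.14,0],[0,0,0,0,0.14,0],[0,0,0,0,0.1,0],[0,0,0,0,0,0]]'
python3 -c "
from h import *
st(); a=np.radians(14); d=np.array([-np.sin(a),np.cos(a),0]); ty=[np.cos(a),np.sin(a),0]
for t,z in((0,260),(40,260),(65,200)):
  t=np.radians(t); tz=d*np.sin(t)+np.array([0,0,-np.cos(t)]); plan([484,34,z],ty,tz)"
```

```text
time: 6.05
tool_pos: [575.7, -297.9, 222.0]
tcp_rot: [3.13, 0.527, 1.585]
contact_force: [-0.3, -0.2, -2.0]
grip_width: 63.6
finger_force: 29.9
time: 6.68
tool_pos: [574.7, -299.6, 218.4]
tcp_rot: [3.135, 0.006, 1.588]
contact_force: [-0.3, -0.1, -1.8]
grip_width: 63.7
finger_force: 29.9
t 6.67 pos [ 574.7 -299.6  218.4] ty [1.    0.017 0.007] tz [ 0.007 -0.006 -1.   ] q [-0.6   0.57  1.17 -0.    1.39 -0.61] w 63.7 F [-0.3 -0.1 -1.8] ff 29.9
turn [ 0.006   0.0071 -0.2273] rows>= 2.0  shift(after turn) [ 0.3456 -0.0073 -0.0416]
turn [ 0.0851  0.7022 -0.2159] rows>= 4.0  shift(after turn) [ 0.2915 -0.0073  0.1903]
turn [ 0.1343  1.1365 -0.199 ] rows>= 7.0  shift(after turn) [ 0.1294 -0.0073  0.321 ]
```

```bash

python3 -m crank '[[0.01,0,-0.005,0.003,0.003,-0.08],[0.03,0,-0.005,0.003,0.004,-0.147],[0.05,-0.001,-0.006,0,0,0],[0.06,-0.001,-0.006,0,0,0],[0.06,-0.001,-0.006,0,0,0]]'
python3 -m crank '[[0.055,-0.001,-0.006,0,0,0],[0.045,-0.001,-0.006,0,0,0],[0.025,0,0,0,0,0],[0.01,0,0,0,0,0],[0,0,0,0,0,0]]'
python3 -m crank '[[0,0,0,0,0.1,0],[0,0,0,0,0.15,0],[0,0,0,0,0.15,0],[0,0,0,0,0.15,0],[0,0,0,0,0.15,0]]'
python3 -m crank '[[0,0,0,0,0.15,0],[0,0,0,0,0.15,0],[0,0,0,0,0.1,0],[0,0,0,0,0.03,0],[0,0,0,0,0,0]]'
python3 -c "
from h import *
st(); a=np.radians(14); d=np.array([-np.sin(a),np.cos(a),0]); ty=[np.cos(a),np.sin(a),0]
for t,z in((65,200),(65,130)):
  t=np.radians(t); tz=d*np.sin(t)+np.array([0,0,-np.cos(t)]); plan([484,34,z],ty,tz)"
```

```text
time: 7.3
tool_pos: [526.4, -91.4, 247.0]
tcp_rot: [3.141, 0.002, 1.819]
contact_force: [1.5, 0.5, -0.6]
grip_width: 64.2
finger_force: 29.9
time: 7.92
tool_pos: [492.4, 37.0, 259.1]
tcp_rot: [3.14, 0.001, 1.819]
contact_force: [-0.2, -0.5, -1.0]
grip_width: 63.7
finger_force: 29.9
time: 8.55
tool_pos: [493.1, 34.8, 259.0]
tcp_rot: [3.139, -0.703, 1.818]
contact_force: [0.1, 0.1, -2.7]
grip_width: 64.0
finger_force: 29.9
time: 9.18
tool_pos: [492.8, 36.0, 258.7]
tcp_rot: [3.14, -1.129, 1.819]
contact_force: [0.5, -0.5, -1.1]
grip_width: 63.7
finger_force: 29.9
t 9.18 pos [492.8  36.  258.7] ty [0.97  0.244 0.001] tz [-0.22   0.877 -0.428] q [-0.53  0.65  1.46  0.75  1.91 -0.86] w 63.7 F [ 0.5 -0.5 -1.1] ff 29.9
turn [-0.0013  0.0059  0.0015] rows>= 1.0  shift(after turn) [-0.0531 -0.009   0.025 ]
turn [-0.0013  0.0059  0.0015] rows>= 1.0  shift(after turn) [-0.1166 -0.009   0.0546]
```

```bash

python3 -m crank '[[-0.02,-0.003,0.009,0,0,0],[-0.03,-0.003,0.014,0,0,0],[-0.035,-0.003,0.016,0,0,0],[-0.025,0,0.012,0,0,0],[-0.006,0,0.003,0,0,0]]'
python3 -m crank '[[0,0,0,0,0.05,0],[0,0,0,0,0.05,0],[0,0,0,0,0.04,0],[0,0,0,0,0.04,0],[0,0,0,0,0.04,0]]'
python3 -c "
from h import *
st(); cap('scene','s2.png'); im=cap('top')['color']; sc=cv2.imread('pics/s2.png'); cv2.imwrite('pics/m2.png',np.hstack([cv2.resize(sc[150:350,160:420],(390,300)),cv2.resize(im[200:340,220:400],(386,300))]))"
```

```text
time: 9.8
tool_pos: [483.4, 34.4, 129.7]
tcp_rot: [-3.14, -1.131, 1.818]
contact_force: [-0.7, 0.4, -0.1]
grip_width: 64.2
finger_force: 29.9
time: 10.42
tool_pos: [484.2, 33.8, 131.3]
tcp_rot: [3.135, -1.352, 1.824]
contact_force: [-0.2, 0.6, -0.9]
grip_width: 63.9
finger_force: 29.9
t 10.43 pos [484.2  33.8 131.3] ty [0.97  0.245 0.001] tz [-0.238  0.947 -0.217] q [-0.57  0.94  1.51  0.77  1.86 -1.1 ] w 63.9 F [-0.2  0.6 -0.9] ff 29.9
```

View pics/m2.png

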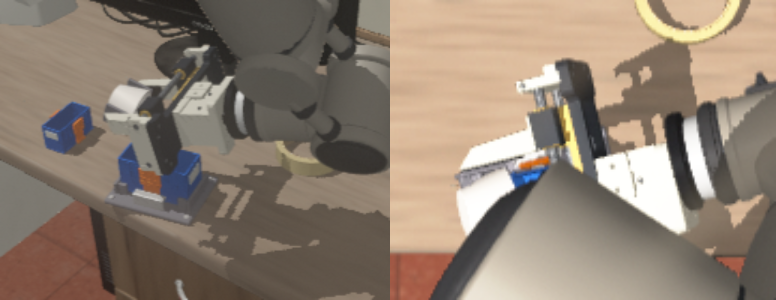

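The cup is held sideways over the left half of the cassette and nothing is touching. I'll continue tipping slowly.

```bash

python3 -m crank '[[0,0,0,0,0.04,0],[0,0,0,0,0.04,0],[0,0,0,0,0.04,0],[0,0,0,0,0.04,0],[0,0,0,0,0.04,0]]'
python3 -m crank '[[0,0,0,0,0.04,0],[0,0,0,0,0.04,0],[0,0,0,0,0.04,0],[0,0,0,0,0.04,0],[0,0,0,0,0.04,0]]'
python3 -m crank '[[0,0,0,0,0,0],[0,0,0,0,0,0],[0,0,0,0,0,0],[0,0,0,0,0,0],[0,0,0,0,0,0]]'
python3 -c "
from h import *
st(); a=np.radians(14); d=np.array([-np.sin(a),np.cos(a),0]); ty=[np.cos(a),np.sin(a),0]
t=np.radians(60); tz=d*np.sin(t)+np.array([0,0,-np.cos(t)]); plan([484,34,260],ty,tz)"
```

```text
time: 11.15
tool_pos: [484.2, 33.9, 131.2]
tcp_rot: [3.075, -1.553, 1.885]
contact_force: [0.0, -0.3, -1.0]
grip_width: 64.0
finger_force: 29.9
time: 11.78
tool_pos: [484.2, 33.9, 131.3]
tcp_rot: [0.008, -1.389, -1.331]
contact_force: [-0.3, 0.3, -0.9]
grip_width: 64.2
finger_force: 29.9
time: 12.4
tool_pos: [484.2, 33.8, 131.4]
tcp_rot: [0.009, -1.392, -1.332]
contact_force: [0.9, -0.1, -1.1]
grip_width: 64.1
finger_force: 29.9
t 12.4 pos [484.2  33.8 131.4] ty [0.97  0.245 0.002] tz [-0.241  0.954  0.178] q [-0.57  1.16  1.45  0.91  2.12 -1.15] w 64.1 F [ 0.9 -0.1 -1.1] ff 29.9
turn [-0.0025 -0.7023  0.0021] rows>= 4.0  shift(after turn) [ 0.1115 -0.0002 -0.0641]
```

```bash

python3 -m crank '[[0.03,0,0,0,0,0],[0.04,0,0,0,0,0],[0.04,0,0,0,0,0],[0.02,0,0,0,0,0],[0,0,0,0,-0.15,0]]'
python3 -m crank '[[0,0,0,0,-0.18,0],[0,0,0,0,-0.18,0],[0,0,0,0,-0.18,0],[0,0,0,0,-0.18,0],[0,0,0,0,-0.18,0]]'
python3 -m crank '[[-0.03,0,0,0,-0.18,0],[-0.06,0,0,0,-0.18,0],[-0.06,0,0,0,-0.18,0],[-0.06,0,0,0,-0.15,0],[-0.06,0,0,0,0,0]]'
python3 -c "
from h import *
st(); im=cap('top')['color']; s=cap('scene')['color'];cv2.imwrite('pics/m3.png',np.hstack([cv2.resize(s[210:330,180:340],(400,300)),cv2.resize(im[240:340,220:350],(390,300))]))"
```

```text
time: 13.02
tool_pos: [489.5, 11.5, 258.2]
tcp_rot: [-0.044, -1.543, -1.28]
contact_force: [0.4, 0.9, -0.4]
grip_width: 63.9
finger_force: 29.9
time: 13.65
tool_pos: [489.7, 10.9, 259.0]
tcp_rot: [3.14, -0.694, 1.818]
contact_force: [-0.2, 0.9, -0.7]
grip_width: 63.6
finger_force: 29.9
time: 14.28
tool_pos: [550.9, -230.4, 179.0]
tcp_rot: [-3.141, -0.011, 1.822]
contact_force: [1.6, 0.2, -0.2]
grip_width: 63.8
finger_force: 29.9
t 14.28 pos [ 550.9 -230.4  179. ] ty [ 0.969  0.249 -0.001] tz [-0.003  0.01  -1.   ] q [-0.53  0.52  1.38  0.01  1.25 -0.78] w 63.8 F [ 1.6  0.2 -0.2] ff 29.9
```

View pics/m3.png

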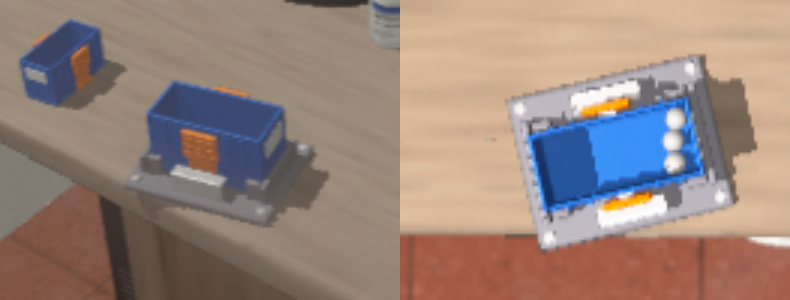

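All three balls lie in the cassette, at its right end at (675,120–163) in the crop. Next I'll put the cup down. It was gripped with the tool leaning 30°, so I return to that lean.

```bash

python3 -c "
from h import *
M=Rt().as_matrix(); ty=M[:,1]; d=np.array([-ty[1],ty[0],0]); d/=np.linalg.norm(d); tz=-.502*d-.865*np.array([0,0,1]); ty=np.array([d[1],-d[0],.008])
plan([555,-235,60],ty,tz)"
python3 -m crank '[[0,0,0,0,-0.13,0],[0,0,0,0,-0.13,0],[0,0,0,0,-0.13,0],[0,0,0,0,-0.13,0],[0,0,0,0,0,0]]'
python3 -c "
from h import *
st()
M=Rt().as_matrix(); ty=M[:,1]; d=np.array([-ty[1],ty[0],0]); d/=np.linalg.norm(d); tz=-.502*d-.865*np.array([0,0,1]); ty=np.array([d[1],-d[0],.008])
plan([555,-235,60],ty,tz); plan([555,-235,10.8],ty,tz)"
```

```text
turn [-0.0008 -0.5345  0.0038] rows>= 3.0  shift(after turn) [0.0597 0.0036 0.1024]
time: 15.0
tool_pos: [549.9, -229.3, 178.2]
tcp_rot: [-3.139, 0.507, 1.822]
contact_force: [-0.2, -0.0, 0.1]
grip_width: 64.1
finger_force: 29.9
t 15.0 pos [ 549.9 -229.3  178.2] ty [ 0.969  0.248 -0.003] tz [ 0.118 -0.471 -0.874] q [-0.3   0.42  1.67 -0.58  0.86 -0.21] w 64.1 F [-0.2 -0.   0.1] ff 29.9
turn [-0.0023 -0.0191  0.0053] rows>= 1.0  shift(after turn) [0.0535 0.0033 0.1056]
turn [-0.0023 -0.0191  0.0053] rows>= 1.0  shift(after turn) [0.0782 0.0032 0.1482]
```

```bash

python3 -m crank '[[0.02,0.001,0.04,-0.002,-0.019,0.005],[0.02,0.001,0.04,0,0,0],[0.013,0.001,0.025,0,0,0],[0,0,0,0,0,0]]'
python3 -c "
from h import *
st()
M=Rt().as_matrix(); ty=M[:,1]; d=np.array([-ty[1],ty[0],0]); d/=np.linalg.norm(d); tz=-.502*d-.865*np.array([0,0,1]); ty=np.array([d[1],-d[0],.008])
plan([*bot.get_obs()['tool_pos'][:2],10.8],ty,tz)"
```

```text
time: 15.5
tool_pos: [554.6, -237.7, 60.2]
tcp_rot: [3.141, 0.525, 1.812]
contact_force: [-0.0, -0.2, -0.6]
grip_width: 64.0
finger_force: 29.9
t 15.5 pos [ 554.6 -237.7   60.2] ty [0.971 0.239 0.001] tz [ 0.121 -0.487 -0.865] q [-0.31  0.6   1.77 -0.8   0.64  0.08] w 64.0 F [-0.  -0.2 -0.6] ff 29.9
turn [ 0.0008 -0.0005  0.0036] rows>= 1.0  shift(after turn) [ 0.0248 -0.0001  0.0427]
```

```bash

python3 -m crank '[[0.01,0,0.0172,0,0,0.004],[0.008,0,0.0138,0,0,0],[0.004,0,0.007,0,0,0],[0.0025,0,0.0043,0,0,0],[0,0,0,0,0,0]]'
python3 -c "
from h import *
st()"
```

```text
time: 16.12
tool_pos: [556.7, -237.5, 14.1]
tcp_rot: [3.132, 0.529, 1.806]
contact_force: [-0.7, 0.2, -0.9]
grip_width: 63.7
finger_force: 29.9
t 16.12 pos [ 556.7 -237.5   14.1] ty [0.971 0.238 0.008] tz [ 0.127 -0.489 -0.863] q [-0.3   0.68  1.79 -0.92  0.57  0.23] w 63.7 F [-0.7  0.2 -0.9] ff 29.9
```

```bash

python3 -m crank '[[0.001,0,0.0018,0,0,0],[0.0008,0,0.0014,0,0,0],[0,0,0,0,0,0]]'
python3 -c "
from h import *
st()"
```

```text
time: 16.5
tool_pos: [556.8, -237.5, 10.6]
tcp_rot: [3.132, 0.53, 1.807]
contact_force: [-0.4, 0.8, 3.6]
grip_width: 63.9
finger_force: 29.9
t 16.5 pos [ 556.8 -237.5   10.6] ty [0.971 0.238 0.008] tz [ 0.127 -0.489 -0.863] q [-0.3   0.69  1.79 -0.94  0.56  0.24] w 63.9 F [-0.4  0.8  3.6] ff 29.9
```

```bash

python3 -m crank '[[0,0,0,0,0,0],[0,0,0,0,0,0],[0,0,0,0,0,0],[0,0,0,0,0,0]]' 100
python3 -m crank '[[0,0,-0.02,0,0,0],[0,0,-0.04,0,0,0],[0,0,-0.05,0,0,0],[0,0,-0.05,0,0,0],[0,0,-0.03,0,0,0]]'
python3 -m crank '[[0,0,0,0,0.17,0],[0,0,0,0,0.17,0],[0,0,0,0,0.17,0],[0,0,0,0,0.015,0],[0,0,0,0,0,0]]'
python3 -c "
from h import *
st(); a=np.radians(14); ty=[np.cos(a),np.sin(a),0]; plan([496,-14.5,210],ty,[0,0,-1]); cap('wrist','w4.png')"
```

```text
time: 17.0
tool_pos: [556.5, -237.3, 9.9]
tcp_rot: [3.133, 0.529, 1.807]
contact_force: [-0.9, -0.4, 0.4]
grip_width: 91.2
finger_force: 0.0
time: 17.62
tool_pos: [532.8, -143.4, 176.3]
tcp_rot: [3.13, 0.53, 1.806]
contact_force: [-0.6, -0.9, -0.6]
grip_width: 91.7
finger_force: 0.0
time: 18.25
tool_pos: [531.9, -144.5, 173.4]
tcp_rot: [3.136, 0.005, 1.81]
contact_force: [0.3, -0.4, -0.2]
grip_width: 91.9
finger_force: 0.0
t 18.25 pos [ 531.9 -144.5  173.4] ty [0.971 0.237 0.006] tz [ 0.007 -0.004 -1.   ] q [-0.4   0.43  1.54 -0.    1.16 -0.64] w 91.9 F [ 0.3 -0.4 -0.2] ff 0.0
turn [ 0.006   0.0055 -0.0049] rows>= 1.0  shift(after turn) [ 0.1349 -0.0033 -0.0366]
```

View pics/w4.png

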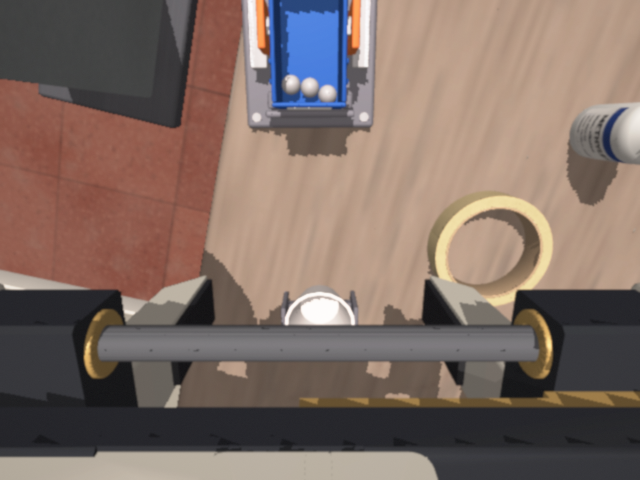

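The cup stands empty and upright at (320,310). The cassette with its three balls is at the top, its orange pads at (262,25) and (355,25), and it is aligned with the tool.

```bash

python3 -m crank '[[0.03,0,-0.018,0.006,0.005,-0.005],[0.035,0,-0.018,0,0,0],[0,0,0,0,0,0],[0,0,0,0,0,0]]'
python3 - <<'E'
from h import *
np.set_printoptions(precision=3,suppress=True)
st(); c=cap('wrist','w5.png'); hsv=cv2.cvtColor(c['color'],cv2.COLOR_BGR2HSV)
def rect(m,z,n):
    k,l,s,ce=cv2.connectedComponentsWithStats(m.astype(np.uint8))
    for i in range(1,k):
        if s[i,4]>150 and s[i,1]<270:
            p=np.argwhere(l==i)[:,::-1]; P=np.array([onz(c,u,v,z)[:2] for u,v in p]).astype(np.float32); print(n,s[i],cv2.minAreaRect(P))
rect((hsv[...,0]>5)&(hsv[...,0]<20)&(hsv[...,1]>180)&(hsv[...,2]>130),62,'orange')
b=((hsv[...,0]>100)&(hsv[...,0]<125)&(hsv[...,1]>150)); b[270:]=0
rect(cv2.morphologyEx(b.astype(np.uint8),cv2.MORPH_CLOSE,np.ones((15,15))),64,'blue')
E
```

```text
time: 18.8
tool_pos: [516.4, -80.8, 209.6]
tcp_rot: [3.141, 0.0, 1.818]
contact_force: [0.4, -0.7, 0.4]
grip_width: 92.0
finger_force: 0.0
t 18.8 pos [516.4 -80.8 209.6] ty [0.97  0.245 0.001] tz [ 0.001  0.    -1.   ] q [-0.3   0.35  1.56  0.    1.23 -0.55] w 92.0 F [ 0.4 -0.7  0.4] ff 0.0
blue [ 277   60   69  137 8725] ((494.9989013671875, -14.51263427734375), (49.22974395751953, 98.22651672363281), 13.992700576782227)
```

View pics/w5.png

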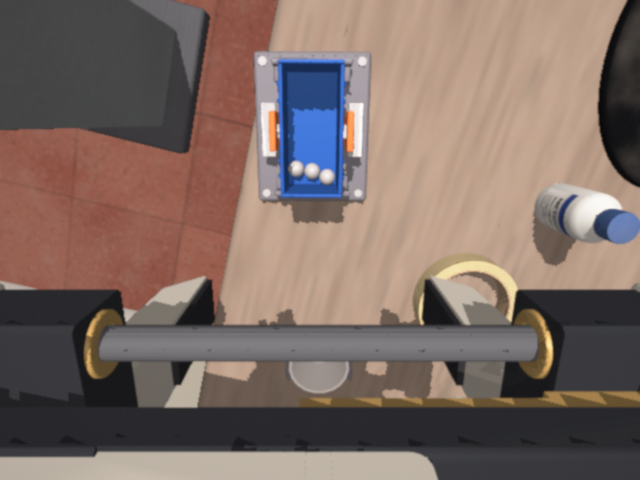

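The view shows the cassette centred at (311,128), with pads at (273,132) and (350,132). The measured centre (495,-14.5) and 14.0° agree with the top view.

```bash

python3 -m crank '[[0.034,-0.002,0.02,0,0,0],[0.035,-0.002,0.03,0,0,0],[0,0,0.03,0,0,0],[0,0,0,0,0,0]]'
python3 -c "
from h import *
st(); a=np.radians(14); ty=[np.cos(a),np.sin(a),0]; plan([495.2,-14.5,32],ty,[0,0,-1])"
```

```text
time: 19.35
tool_pos: [494.5, -15.3, 127.7]
tcp_rot: [-3.138, -0.003, 1.816]
contact_force: [-0.0, -0.0, 0.6]
grip_width: 91.8
finger_force: 0.0
t 19.35 pos [494.5 -15.3 127.7] ty [ 0.97   0.243 -0.004] tz [-0.004  0.002 -1.   ] q [-0.19  0.4   1.74  0.    1.01 -0.43] w 91.8 F [-0.  -0.   0.6] ff 0.0
turn [-0.0036 -0.0028  0.001 ] rows>= 1.0  shift(after turn) [0.0006 0.0009 0.0957]
```

```bash

python3 -m crank '[[0.0006,0.0009,0.03,-0.003,-0.003,0],[0,0,0.035,0,0,0],[0,0,0.02,0,0,0],[0,0,0.0105,0,0,0],[0,0,0,0,0,0]]'
python3 -c "
from h import *
st()"
```

```text
time: 19.98
tool_pos: [497.6, -15.0, 34.6]
tcp_rot: [3.137, 0.002, 1.816]
contact_force: [0.0, -0.8, 0.6]
grip_width: 91.6
finger_force: 0.0
t 19.98 pos [497.6 -15.   34.6] ty [0.97  0.242 0.005] tz [ 0.005 -0.001 -1.   ] q [-0.18  0.54  1.83 -0.    0.76 -0.43] w 91.6 F [ 0.  -0.8  0.6] ff 0.0
```

```bash

python3 -m crank '[[0,-0.0022,0.002,0.004,0.001,0],[0,0,0,0,0,0]]' 75
python3 -m crank '[[0,0,0,0,0,0],[0,0,0,0,0,0],[0,0,0,0,0,0],[0,0,0,0,0,0],[0,0,0,0,0,0]]' 0
python3 -c "
from h import *
st()"
```

```text
time: 20.23
tool_pos: [495.4, -15.2, 33.1]
tcp_rot: [3.14, 0.002, 1.816]
contact_force: [0.3, 0.5, -0.4]
grip_width: 76.3
finger_force: 0.0
time: 20.85
tool_pos: [495.3, -15.1, 33.3]
tcp_rot: [3.14, 0.002, 1.816]
contact_force: [-2.0, -0.1, 9.7]
grip_width: 50.2
finger_force: 30.0
t 20.85 pos [495.3 -15.1  33.3] ty [0.97  0.243 0.001] tz [ 0.002 -0.001 -1.   ] q [-0.18  0.54  1.84 -0.    0.76 -0.43] w 50.2 F [-2.  -0.1  9.7] ff 30.0
```

```bash

python3 -m crank '[[0,0,-0.002,0,0,0],[0,0,-0.002,0,0,0],[0,0,0,0,0,0]]'
python3 -c "
from h import *
st()"
```

```text
time: 21.22
tool_pos: [494.9, -15.0, 36.2]
tcp_rot: [3.141, 0.001, 1.816]
contact_force: [0.1, 0.7, -2.3]
grip_width: 50.0
finger_force: 30.0
t 21.23 pos [494.9 -15.   36.2] ty [0.97  0.243 0.   ] tz [ 0.    -0.001 -1.   ] q [-0.18  0.53  1.84 -0.    0.77 -0.43] w 50.0 F [ 0.1  0.7 -2.3] ff 30.0
```

```bash

python3 -m crank '[[0,0,-0.005,0,0,0],[0,0,-0.01,0,0,0],[0,0,-0.01,0,0,0],[0,0,-0.01,0,0,0],[0,0,-0.01,0,0,0]]'
python3 -m crank '[[0,0,-0.012,0,0,0],[0,0,-0.015,0,0,0],[0,0,-0.012,0,0,0],[0,0,-0.008,0,0,0],[0,0,-0.004,0,0,0]]'
python3 -m crank '[[0,0,0,0,0,0],[0,0,0,0,0,0],[0,0,0,0,0,0],[0,0,0,0,0,0]]'
python3 - <<'E'
from h import *
st(); c=cap('scene'); hsv=cv2.cvtColor(c['color'],cv2.COLOR_BGR2HSV)
for n,h0,h1 in(('orange',5,20),('blue',100,125)):
    m=((hsv[...,0]>h0)&(hsv[...,0]<h1)&(hsv[...,1]>150)&(hsv[...,2]>60)).astype(np.uint8); m[:,:225]=0;m[:,330:]=0;m[:180]=0;m[320:]=0
    k,l,s,ce=cv2.connectedComponentsWithStats(m); print(n,[(s[i].tolist(),ce[i].round(0)) for i in range(1,k) if s[i,4]>30])
print('expected -y pad centre px',proj(c,[495-32*.97,-15-32*.243,49+98]), 'cassette low centre',proj(c,[495-24*.97,-15-24*.243,106]),'docked',proj(c,[495-24*.97,-15-24*.243,8]))
t=cap('top')['color']; g=cv2.cvtColor(t,cv2.COLOR_BGR2HSV); print('cup white px around',proj(cap('top'),[547,-228+0,38]))
m=((g[...,1]<40)&(g[...,2]>170)).astype(np.uint8); m[:,:380]=0; m[:,450:]=0; m[:230]=0; m[300:]=0
k,l,s,ce=cv2.connectedComponentsWithStats(m); print([(s[i].tolist(),ce[i].round(0)) for i in range(1,k) if s[i,4]>30])
E
```

```text
time: 21.85
tool_pos: [495.1, -15.0, 82.3]
tcp_rot: [3.141, 0.001, 1.816]
contact_force: [-0.8, -0.2, -2.9]
grip_width: 50.3
finger_force: 30.0
time: 22.48
tool_pos: [495.0, -15.0, 132.9]
tcp_rot: [3.141, 0.001, 1.816]
contact_force: [0.8, 0.8, -3.4]
grip_width: 50.7
finger_force: 30.0
time: 22.98
tool_pos: [494.9, -15.0, 132.2]
tcp_rot: [3.141, 0.001, 1.816]
contact_force: [-0.1, -0.9, -1.9]
grip_width: 49.9
finger_force: 30.0
t 22.98 pos [494.9 -15.  132.2] ty [0.97  0.243 0.   ] tz [ 0.    -0.001 -1.   ] q [-0.18  0.39  1.74 -0.    1.01 -0.43] w 49.9 F [-0.1 -0.9 -1.9] ff 30.0
orange [([262, 209, 12, 13, 73], array([269., 216.]))]
blue []
expected -y pad centre px (np.float64(254.9047571373452), np.float64(228.05792625624952)) cassette low centre (np.float64(258.63701775950994), np.float64(243.24822584808325)) docked (np.float64(262.5250203298149), np.float64(281.6917221464749))
cup white px around (np.float64(406.7843691111086), np.float64(264.57812716795854))
[([392, 245, 30, 31, 469], array([406., 261.]))]
```

```bash
python3 - <<'E'
from h import *
c=cap('scene'); hsv=cv2.cvtColor(c['color'],cv2.COLOR_BGR2HSV)
m=((hsv[...,0]>100)&(hsv[...,0]<130)&(hsv[...,1]>120)&(hsv[...,2]>30)).astype(np.uint8); m[:,:225]=0;m[:,340:]=0;m[:180]=0;m[330:]=0
k,l,s,ce=cv2.connectedComponentsWithStats(m); print([(s[i].tolist(),ce[i].round(0)) for i in range(1,k) if s[i,4]>30])
a=np.radians(14); ex=np.array([np.sin(a),-np.cos(a),0]); ey=np.array([np.cos(a),np.sin(a),0])
for z in(106,162):
  print(z,[np.round(proj(c,np.array([495,-15,z])+i*50*ex+j*24*ey)) for i in(-1,1) for j in(-1,1)])
i=1+np.argmax(s[1:,4]) if k>1 else 0
print(cv2.approxPolyDP(cv2.convexHull(np.argwhere(l==i)[:,::-1].astype(np.int32)),3,True).reshape(-1,2).tolist())
E
```

```text
[([235, 208, 54, 40, 769], array([265., 230.]))]
106 [array([236., 238.]), array([247., 224.]), array([282., 249.]), array([293., 235.])]
162 [array([232., 214.]), array([244., 201.]), array([281., 225.]), array([291., 211.])]
[[288, 211], [282, 247], [236, 235], [235, 221], [273, 208]]
```

```bash
python3 -c "
from h import *
print(bot.close_job()); st()"
```

```text
the job is handed in; nothing more can be done
None
the job is handed in; nothing more can be done
```

I handed the job in with the cassette held level by its pinched catches about 10 cm above the dock, all three balls seen in it before the lift and the empty cup standing released on the worktop. I got no verdict back, and I never read the catch travel directly: I judged it from the 50 mm grip width and the cassette lifting free.

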